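# Set up the pill-filling station

### The job

Get the medicine table ready for filling the week's pill organiser: push the long seven-lid organiser along the table into the wooden corner stop, so that its long side lies flush against the long rail and its end against the short rail, and push the short wide tablet jar along the table until it stands inside the printed ring. Only push them, in either order: do not lift or tip either of them, and leave everything else on the table where it is. Finish with the hand clear of everything.

Things in the scene. Friction and masses are not known exactly. Their poses are not given: they have to be found in the camera images.
- stop: Fixed wooden L-shaped corner stop, rails 22 mm high, 18 mm thick. Origin: inside corner of the L, at table height. Long rail: runs 302 mm along own -y, inner face is the plane x = 0, facing -x (roughly to the robot). Short rail: runs 80 mm along own -x, inner face is the plane y = 0, facing -y. An organiser that is home has its centre at x = -20, y = -90 mm in this frame.
- mark: Printed black ring, 92 mm outside and 84 mm inside diameter, on a flat white 110 mm square card fixed to the table, to the left of the short rail; no height to speak of. Origin: centre of the ring, at table height.
- organiser: White weekly pill organiser, a long low box with seven clear lids in a row: 40 mm (own x) by 180 mm (own y), body 28 mm high, 31 mm over the lid tabs; 110 to 230 g. Origin: centre of its underside; z up. Starts on the robot's side of the long rail, clear of both rails, a little askew; either way round will do.
- jar: Short wide white tablet jar, 56 mm diameter, 62 mm high, 80 to 170 g. Origin: centre of its underside; z up. It starts to the left of the printed ring.
- carton_tall: Bystander, loose: tall standing medicine carton, 40 x 60 x 105 mm, behind the corner stop. Origin: underside, centre.
- carton_flat: Bystander, loose: medicine carton lying flat, 110 x 60 x 30 mm, to the right of the work. Origin: underside, centre.
- syrup: Bystander, loose: tall amber medicine bottle, 48 mm diameter, 125 mm high, behind the corner stop. Origin: underside, centre.
- pill_bottle: Bystander, loose: slim white pill bottle, 34 mm diameter, 70 mm high (much slimmer than the tablet jar), left behind the corner stop. Origin: underside, centre.
- cup: Bystander, loose: small clear dosing cup, 38 mm diameter, 34 mm high, on the robot's side of the corner stop. Origin: underside, centre.
- thermometer: Bystander, loose: clinical thermometer lying flat, about 140 x 18 x 11 mm, long along its own y, behind the corner stop. Origin: underside (near its middle).
There are look-alikes about, which are no part of the job. What is shaped like the jar but green or red is not meant.

How it is judged:
At the end, for the whole second after the job is handed in: The organiser lies flat in the corner stop, within 4 mm of both rails and within 2 degrees of the long rail's line; the jar stands upright on the table with its centre within 18 mm of the ring's centre (its foot not outside the ring's outer edge); both at rest (x of organiser in the frame of stop between -0.024 and -0.015 m and y of organiser in the frame of stop between -0.094 and -0.085 m and angle between the y axis of organiser and the y axis of stop, either way round below 0.035 rad and height (world z) of each of organiser, jar below 0.004 m and angle between each of organiser, jar's own z axis and vertical below 0.06 rad and linear speed of each of organiser, jar below 0.01 m/s and horizontal distance between jar and mark below 0.018 m); the robot touches nothing.
It fails at once if the organiser is lifted (over 12 mm) or tipped (height (world z) of organiser above 0.012 m or angle between organiser's own z axis and vertical above 0.3 rad).
It fails at once if the jar is lifted (over 12 mm) or tipped (height (world z) of jar above 0.012 m or angle between jar's own z axis and vertical above 0.35 rad).
It fails at once if another thing on the table is moved by more than 15 mm or tipped (distance of any of carton_tall, carton_flat, syrup, pill_bottle, cup, thermometer from where it was at the start of the episode above 0.015 m or angle between any of carton_tall, carton_flat, syrup, pill_bottle, cup, thermometer's own z axis and vertical above 0.3 rad).
It also fails if it takes over 58 s, if anything falls off the work surface, if the arm or the gripper's body presses on something with over 40 N, if the wrist force passes 120 N, or if a joint passes its speed limit or range.

### The arm

A 6-joint arm with a two-finger parallel gripper is mounted at the origin on the work surface. World frame = base frame: x ahead of the robot, y to its left, z up, the work surface at z = 0. Lengths are in m, angles in rad, forces in N, time in s.
With the tool pointing down it reaches from about 0.3 to 1 m from the base axis. Payload 5.1 kg.
Tool frame: the origin (TCP) lies at the very end of the fingers, on their centre line; the grasp point (between the pads) lies env.tcp_to_grasp behind it (env.tcp_to_grasp is the distance from the TCP to the grasp point, in m); z points along the fingers, y is the direction in which the jaws open and shut (so a half turn about z gives the same grasp; the last joint's range is limited). The gripper opens to 95 mm and grips with 3 to 60 N. Pads are 20 mm wide; open, the fingers measure 119 mm over their backs; the gripper's body (75 mm by 180 mm) begins 59 mm behind the grasp point.
Start: joints at [1.044, 0.124, 1.65, -0, 1.367, -0.083], TCP at [0.279, 0.587, 0.215] pointing down, gripper open.
Joint ranges: [-2.61, 2.61], [-1.02, 2.33], [0.03, 2.71], [-1.35, 4.49], [0.32, 2.68], [-2.91, 2.91]. Speed limits (rad/s): [2.57, 2.57, 3.14, 3.14, 3.14, 3.14].

### API

Orientations are given as [roll, pitch, yaw] about the fixed x, y, z axes, in that order (R = Rz(yaw) Ry(pitch) Rx(roll)).
In Python, from bench import env gives the robot as it stands.
- The arm moves only by the tool carry_out, never from a script. Its argument "plan" is a list of rows, each an object with "offset": the shift along the world's x, y, z in cm, a list of three; "yaw": the turn about the world's z in degrees. A call has 1 to 20 rows; each row shifts and turns the commanded pose from where the row before left it; what a row does not reach is not made up. A row lasts 1/12 s, in which the tool goes at most 41.7 mm and 7.16 degrees, less where a joint would pass 70% of its speed; a pose out of reach is approached as far as the arm can. A call with a gripper value outside its range is refused whole. "gripper" is the opening, from 0 (shut) to 1 (fully open), set as the call begins (left out, the last holds). The fingers move at their own pace and stop on an object; "newtons" is the grip in N (left out, the last holds). Time passes only in rows, so rows that do not move let the fingers close. It gives the time, the measured TCP pose, the force and the opening at its end, in the units of the state.
- env.observe(): the state, without advancing time (a new reading comes with each control period).
- env.capture(name): name is "side" or "top"; returns the picture (420x560x3 uint8, red, green, blue); there is no depth.
- env.camera_info(name): a dict with "fx", "fy", "cx", "cy" (pixels), "distortion" ([k1, k2, p1, p2, k3] as OpenCV has them; the pictures are not rectified), "T" (4x4, takes a point from camera to world coordinates). Camera axes: x right, y down, z forward; pixel columns grow to the right and rows downward; lengths in m; the calibration is good to about 2 mm. A picture is of the moment at which its call begins. camera_info takes no time and is no camera call.
- env.close_job(): hands the job in, once; it reports no verdict.
The state is a dict: "clock": time; "q": joint angles; "qvel": joint speeds; "tau": joint torques, N m; "tcp_pos": TCP position; "orientation": TCP orientation; "contact_force": force on the tool from outside, world axes, zero at the start; "moment": the same for the moment, N m; "width": finger opening in m.
Only numpy, scipy, OpenCV 4.12 (cv2) and the standard library are available. Lean on these libraries where they do the work, as an engineer would, in place of code of your own. Each camera call takes 0.05 s, during which the arm holds its last target. There are 200 camera calls.

## Working session

There is one attempt and no reset: what is moved stays moved. The work goes in short steps, Python scripts to look and compute and a tool call to move; the robot and the scene stay as the last step left them, time stands still between calls to the robot, and variables do not carry over. Pictures are saved under pics/ and viewed, about 8 in all and at most 12, crops included, and the job is handed in when it is done.

Besides the shell and the picture viewer there is one more tool, called after "Emit:" as a command line: name --argument value ..., lists and objects as JSON in quotes. carry_out: Moves the arm, as the interface text tells. Its arguments: {"type":"object","properties":{"plan":{"type":"array","items":{"type":"object","properties":{"offset":{"type":"array","items":{"type":"number"}},"yaw":{"type":"number"}}}},"gripper":{"type":"number"},"newtons":{"type":"number"}},"required":["plan"]}

```bash
mkdir -p pics; ls
cat > h.py <<'E'
import cv2, numpy as np
from bench import env
def snap(n,f):
    im=env.capture(n); cv2.imwrite('pics/'+f,cv2.cvtColor(im,cv2.COLOR_RGB2BGR)); return im
def ray(n,uv,z=0.):
    c=env.camera_info(n);K=np.array([[c['fx'],0,c['cx']],[0,c['fy'],c['cy']],[0,0,1]])
    p=cv2.undistortPoints(np.array(uv,float).reshape(-1,1,2),K,np.array(c['distortion'],float)).reshape(-1,2)
    T=np.array(c['T']);d=np.c_[p,np.ones(len(p))]@T[:3,:3].T;o=T[:3,3]
    return o+d*((z-o[2])/d[:,2])[:,None]
E
python3 - <<'E'
from h import *
for n in('top','side'):
    snap(n,n+'0.png');print(n,np.round(env.camera_info(n)['T'],3).tolist())
print(env.observe(),env.tcp_to_grasp)
E
```

```text
pics
top [[0.016, -0.988, 0.156, 0.351], [-1.0, -0.017, -0.004, -0.067], [0.006, -0.156, -0.988, 1.398], [0.0, 0.0, 0.0, 1.0]]
side [[-0.98, -0.159, 0.122, 0.423], [-0.2, 0.729, -0.655, 0.641], [0.015, -0.666, -0.746, 0.896], [0.0, 0.0, 0.0, 1.0]]
{'clock': 0.1, 'q': array([ 1.04443946e+00,  1.24470517e-01,  1.65153310e+00, -6.28608718e-06,
        1.36751535e+00, -8.25871860e-02]), 'qvel': array([ 0.0015383 , -0.00199205, -0.00182064, -0.0003415 ,  0.0030303 ,
        0.00095439]), 'tau': array([ 2.31809227e-04, -4.18886733e+01, -3.61093891e+01,  7.76417926e-02,
        4.62672394e-02, -7.71236046e-05]), 'tcp_pos': array([0.2788008 , 0.58652308, 0.21349272]), 'orientation': array([-3.13967240e+00, -1.52774665e-04,  2.69782410e+00]), 'contact_force': array([-0.97518991,  0.31251851, -0.54939955]), 'moment': array([-0.00367362,  0.02884524, -0.0051552 ]), 'width': 0.09496740891461243} 0.0188
```

View pics/top0.png

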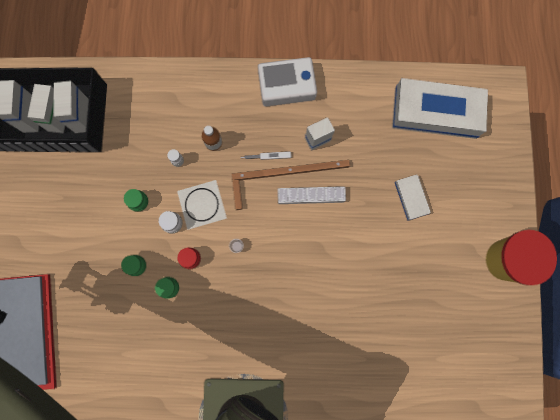

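View pics/side0.png

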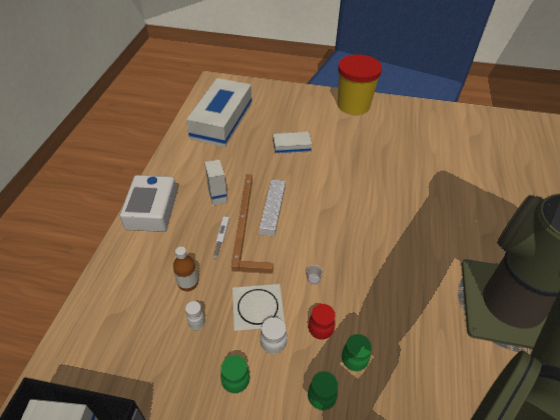

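The top view shows the organiser at (312,195), the L-stop with its corner near (241,180), and the ring at (202,205). The candidates for the jar are the white wide one at (170,222), the green ones at (135,200), (133,265) and (167,288), the red one at (189,258), and the slim white pill bottle at (175,157). Only (170,222) is white, wide and left of the ring, so I'll confirm it in a crop.

Run:
```python
from h import *
im=cv2.imread('pics/top0.png')
c=im[140:260,120:370];cv2.imwrite('pics/crop0.png',cv2.resize(c,None,fx=3.2,fy=3.2,interpolation=cv2.INTER_CUBIC))
hsv=cv2.cvtColor(im,cv2.COLOR_BGR2HSV)
def comps(m,r,name,amin=40):
    x0,y0,x1,y1=r;mm=np.zeros_like(m);mm[y0:y1,x0:x1]=m[y0:y1,x0:x1]
    for c in cv2.findContours(mm,cv2.RETR_EXTERNAL,cv2.CHAIN_APPROX_NONE)[0]:
        if cv2.contourArea(c)>amin: yield c
W=((hsv[...,1]<60)&(hsv[...,2]>110)).astype(np.uint8)*255
for c in comps(W,(265,175,360,215),'org'):
    b=cv2.boxPoints(cv2.minAreaRect(c));print('org px',b.round(1).tolist());print(ray('top',b,.028).round(4).tolist())
for c in comps(W,(150,205,181,240),'jar'):
    print('jar',cv2.minEnclosingCircle(c),cv2.boundingRect(c))
B=(hsv[...,2]<70).astype(np.uint8)*255
for c in comps(B,(180,183,226,228),'ring'):
    e=cv2.fitEllipse(c);print('ring',e,ray('top',[e[0]]).round(4))
R=((hsv[...,0]<14)&(hsv[...,1]>125)&(hsv[...,2]>50)&(hsv[...,2]<150)).astype(np.uint8)*255
for c in comps(R,(228,155,356,213),'stop'):
    b=cv2.boxPoints(cv2.minAreaRect(c));print('stop',cv2.contourArea(c),b.round(1).tolist(),ray('top',b,.022).round(4).tolist())
```

```text
org px [[276.8999938964844, 187.60000610351562], [345.0, 185.89999389648438], [345.3999938964844, 202.0], [277.3999938964844, 203.6999969482422]]
[[0.6024, -0.0791, 0.028], [0.6102, -0.2603, 0.028], [0.5669, -0.2612, 0.028], [0.5592, -0.0808, 0.028]]
jar ((169.1923065185547, 221.88461303710938), 11.664162635803223) (158, 211, 22, 22)
stop 567.5 [[231.5, 173.5], [335.8999938964844, 161.0], [340.1000061035156, 196.10000610351562], [235.6999969482422, 208.60000610351562]] [[0.64, 0.0433, 0.022], [0.6793, -0.237, 0.022], [0.5834, -0.2479, 0.022], [0.5451, 0.0294, 0.022]]
```

View pics/crop0.png

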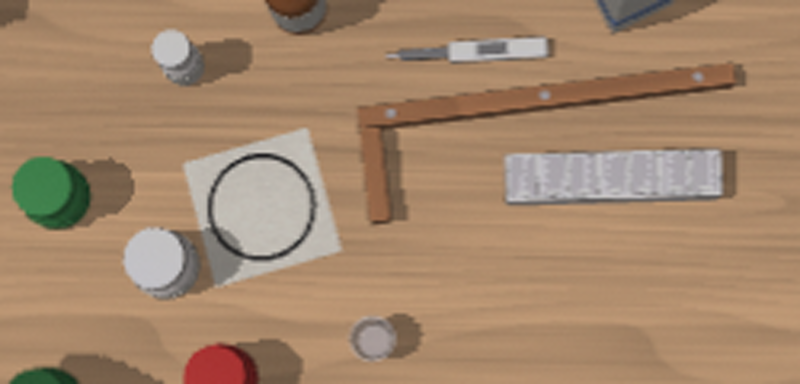

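The crop confirms the white, wide, ridgeless jar, with its lid centre at crop (156,258). The ring centre is at (262,206), the inner corner of the stop at about (384,127), the rail end at (735,84), and the short rail's inner end at (389,220). Next I turn these into positions and check them against the given sizes.

Run:
```python
from h import *
u=lambda p:(np.array(p,float)+.5)/3.2-.5+[120,140]
P=lambda p,z:ray('top',u(p),z)[:,:2]
s=P([(384,125),(735,81),(389,219)],.022);print('stop',s.round(4).tolist(),np.linalg.norm(s[1]-s[0]),np.linalg.norm(s[2]-s[0]))
d=s[0]-s[1];th=np.degrees(np.arctan2(d[1],d[0]))-90;print('stop yaw long',th)
d=s[0]-s[2];print('yaw short',np.degrees(np.arctan2(d[1],d[0])))
j=P([(156,258)],.062);m=P([(262,206)],0);print('jar',j,'mark',m,m-j,np.degrees(np.arctan2(*(m-j)[0][::-1])),np.linalg.norm(m-j))
print('ring diam',P([(209,206),(315,206),(262,155),(262,258)],0).round(4).tolist())
print('org top corners',P([(507,155),(722,150),(722,194),(508,200)],.029).round(4).tolist())
for n,p,z in(('cup',(373,339),.034),('pill',(171,47),.07),):print(n,P([p],z))
print('side jar,ring',ray('side',[(273,327)],.062)[:,:2],ray('side',[(258,307)],0)[:,:2])
print('side corner,end,short',ray('side',[(241,262),(247,178),(272,263)],.022)[:,:2].round(3).tolist())
print('carton_tall top,syrup', ray('top',[(319,128)],.105)[:,:2],ray('top',[(208,130)],.125)[:,:2], 'greens',ray('top',[(134,198),(131,264),(188,257)],.062)[:,:2].round(3).tolist())
```

```text
stop [[0.6261, 0.021], [0.669, -0.2734], [0.5468, 0.0148]] 0.2974622445111779 0.07953366261625856
stop yaw long 8.292633894770006
yaw short 4.486603308701605
jar [[0.5062353  0.19911675]] mark [[0.55917635 0.12356875]] [[ 0.05294104 -0.075548  ]] -54.9787504043212 0.09225103755255656
ring diam [[0.5584, 0.1685], [0.5599, 0.0788], [0.6029, 0.1252], [0.515, 0.1219]]
org top corners [[0.601, -0.0821], [0.6083, -0.261], [0.5713, -0.2608], [0.5633, -0.0835]]
cup [[0.44635107 0.0245961 ]]
pill [[0.6785628 0.1935815]]
side jar,ring [[0.51049542 0.20036268]] [[0.56016759 0.12621603]]
side corner,end,short [[0.624, 0.029], [0.681, -0.254], [0.552, 0.017]]
carton_tall top,syrup [[ 0.74540891 -0.18381177]] [[0.72930411 0.09759888]] greens [[0.563, 0.292], [0.392, 0.29], [0.413, 0.145]]
```

Sizes check out: the ring is about 90 mm, the short rail 80 mm and the long rail 297 mm. The side view agrees to within about 5 mm. I'll push the jar first, cradled between half-shut fingers: approach to (0.473, 0.249) with yaw 125°.

Emit:
carry_out --plan '[{"offset":[1.62,-2.82,-0.86],"yaw":-5},{"offset":[1.62,-2.82,-0.86],"yaw":-5},{"offset":[1.62,-2.82,-0.86],"yaw":-5},{"offset":[1.62,-2.82,-0.86],"yaw":-5},{"offset":[1.62,-2.82,-0.86],"yaw":-5},{"offset":[1.62,-2.82,-0.86],"yaw":-4.6},{"offset":[1.62,-2.82,-0.86]},{"offset":[1.62,-2.82,-0.86]},{"offset":[1.62,-2.82,-0.86]},{"offset":[1.62,-2.82,-0.86]},{"offset":[1.62,-2.82,-0.86]},{"offset":[1.58,-2.78,-0.86]},{"offset":[0,0,0]},{"offset":[0,0,0]},{"offset":[0,0,0]}]' --gripper 0.3

```text
invalid input
```

Emit:
carry_out --plan '[{"offset":[1.62,-2.82,-0.86],"yaw":-5},{"offset":[1.62,-2.82,-0.86],"yaw":-5},{"offset":[1.62,-2.82,-0.86],"yaw":-5},{"offset":[1.62,-2.82,-0.86],"yaw":-5},{"offset":[1.62,-2.82,-0.86],"yaw":-5},{"offset":[1.62,-2.82,-0.86],"yaw":-4.6},{"offset":[1.62,-2.82,-0.86],"yaw":0},{"offset":[1.62,-2.82,-0.86],"yaw":0},{"offset":[1.62,-2.82,-0.86],"yaw":0},{"offset":[1.62,-2.82,-0.86],"yaw":0},{"offset":[1.62,-2.82,-0.86],"yaw":0},{"offset":[1.58,-2.78,-0.86],"yaw":0},{"offset":[0,0,0],"yaw":0},{"offset":[0,0,0],"yaw":0},{"offset":[0,0,0],"yaw":0}]' --gripper 0.3

```text
clock: 1.35
tcp_pos: [0.4728, 0.2492, 0.1113]
orientation: [-3.141, -0.001, 2.181]
contact_force: [-0.8, -0.4, 0.3]
width: 0.0283
```

Emit:
carry_out --plan '[{"offset":[0,0,-2.5],"yaw":0},{"offset":[0,0,-2.5],"yaw":0},{"offset":[0,0,-2.5],"yaw":0},{"offset":[0,0,-2.4],"yaw":0},{"offset":[0,0,0],"yaw":0},{"offset":[0.46,-0.66,0],"yaw":0},{"offset":[0.46,-0.66,0],"yaw":0},{"offset":[0.34,-0.49,0],"yaw":0},{"offset":[0.34,-0.49,0],"yaw":0},{"offset":[0.34,-0.49,0],"yaw":0},{"offset":[0.34,-0.49,0],"yaw":0},{"offset":[0.34,-0.49,0],"yaw":0},{"offset":[0.34,-0.49,0],"yaw":0},{"offset":[0.34,-0.49,0],"yaw":0},{"offset":[0,0,0],"yaw":0},{"offset":[0,0,0],"yaw":0}]'

```text
clock: 2.68
tcp_pos: [0.5062, 0.2009, 0.0122]
orientation: [-3.141, 0.0, 2.181]
contact_force: [-0.8, -0.1, -0.6]
width: 0.0287
```

Run:
```python
from h import *
a=snap('side','s1.png');b=snap('top','t1.png')
o=np.hstack([cv2.resize(x,None,fx=2,fy=2) for x in(a[220:420,160:360],b[140:340,100:300])])
cv2.imwrite('pics/c1.png',cv2.cvtColor(o,cv2.COLOR_RGB2BGR))
```

```text
(no output)
```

View pics/c1.png

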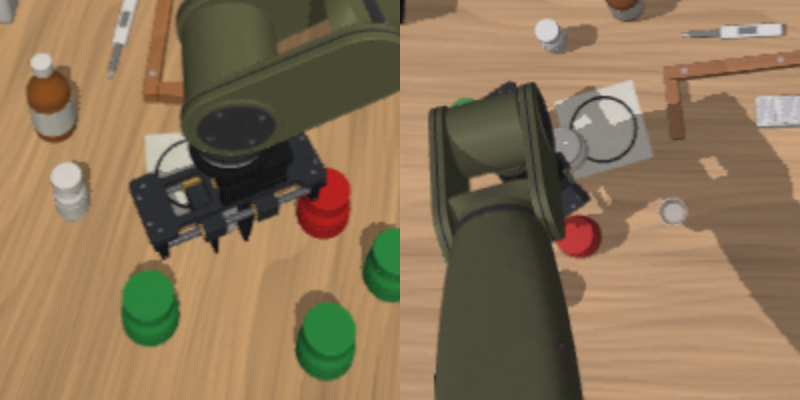

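The top half shows the jar's lid at crop (570,150) riding in front of the fingers, just entering the card, with the red jar clear under the body. I continue to the ring, back off and rise.

Emit:
carry_out --plan '[{"offset":[0.34,-0.49,0],"yaw":0},{"offset":[0.34,-0.49,0],"yaw":0},{"offset":[0.34,-0.49,0],"yaw":0},{"offset":[0.34,-0.49,0],"yaw":0},{"offset":[0.34,-0.49,0],"yaw":0},{"offset":[0.34,-0.49,0],"yaw":0},{"offset":[0.34,-0.49,0],"yaw":0},{"offset":[0.34,-0.49,0],"yaw":0},{"offset":[0.34,-0.48,0],"yaw":0},{"offset":[0.32,-0.44,0],"yaw":0},{"offset":[0,0,0],"yaw":0},{"offset":[0,0,0],"yaw":0},{"offset":[-0.5,0.7,0],"yaw":0},{"offset":[-0.9,1.3,0],"yaw":0},{"offset":[-0.9,1.3,0],"yaw":0},{"offset":[0,0,3],"yaw":0},{"offset":[0,0,3.5],"yaw":0},{"offset":[0,0,3.5],"yaw":0},{"offset":[0,0,3.5],"yaw":0},{"offset":[0,0,1],"yaw":0}]'

```text
clock: 4.45
tcp_pos: [0.5195, 0.1878, 0.1644]
orientation: [3.132, 0.003, 2.182]
contact_force: [0.7, 1.0, -0.1]
width: 0.0285
```

Emit:
carry_out --plan '[{"offset":[0.1,-3.05,0],"yaw":7},{"offset":[0.1,-3.05,0],"yaw":7},{"offset":[0.1,-3.05,0],"yaw":7},{"offset":[0.1,-3.05,0],"yaw":7},{"offset":[0.1,-3.05,0],"yaw":7},{"offset":[0.1,-3.05,0],"yaw":7},{"offset":[0.1,-3.05,0],"yaw":7},{"offset":[0.1,-3.05,0],"yaw":7},{"offset":[0.15,-3.05,0],"yaw":7},{"offset":[0.15,-3.05,0],"yaw":0},{"offset":[0.15,-3.05,0],"yaw":0},{"offset":[0.2,-3.0,0],"yaw":0},{"offset":[0,0,0],"yaw":0},{"offset":[0,0,0],"yaw":0},{"offset":[0,0,0],"yaw":0}]' --gripper 1

```text
clock: 5.7
tcp_pos: [0.531, -0.1784, 0.1567]
orientation: [3.14, -0.001, -3.002]
contact_force: [0.1, 1.0, 0.0]
width: 0.0948
```

Run:
```python
from h import *
b=snap('top','t2.png')
cv2.imwrite('pics/c2.png',cv2.cvtColor(cv2.resize(b[140:260,120:370],None,fx=3.2,fy=3.2,interpolation=cv2.INTER_CUBIC),cv2.COLOR_RGB2BGR))
```

```text
(no output)
```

View pics/c2.png

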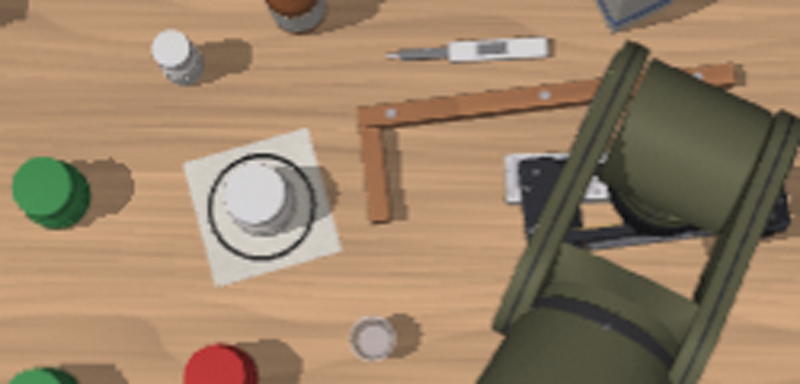

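The jar's lid is at crop (254,193) inside the ring, which works out to about 5 mm off the ring's centre. Now I descend behind the organiser and push it toward the long rail with both fingers.

Emit:
carry_out --plan '[{"offset":[0,0,-3.5],"yaw":0},{"offset":[0,0,-3.5],"yaw":0},{"offset":[0,0,-3.5],"yaw":0},{"offset":[0,0,-3],"yaw":0},{"offset":[0,0,-1],"yaw":0},{"offset":[0,0,0],"yaw":0},{"offset":[0.6,0.08,0],"yaw":0},{"offset":[0.6,0.08,0],"yaw":0},{"offset":[0.5,0.07,0],"yaw":0},{"offset":[0.5,0.07,0],"yaw":0},{"offset":[0.5,0.07,0],"yaw":0},{"offset":[0.5,0.07,0],"yaw":0},{"offset":[0.5,0.07,0],"yaw":0},{"offset":[0.5,0.07,0],"yaw":0},{"offset":[0.5,0.07,0],"yaw":0},{"offset":[0.5,0.07,0],"yaw":0},{"offset":[0.5,0.07,0],"yaw":0},{"offset":[0.4,0.06,0],"yaw":0},{"offset":[0,0,0],"yaw":0}]'

```text
clock: 7.33
tcp_pos: [0.5935, -0.1708, 0.0124]
orientation: [-3.141, 0.001, -3.002]
contact_force: [-0.6, -0.9, -0.3]
width: 0.0949
```

Emit:
carry_out --plan '[{"offset":[0.3,0.04,0],"yaw":0},{"offset":[0.3,0.04,0],"yaw":0},{"offset":[0,0,0],"yaw":0}]'

```text
clock: 7.58
tcp_pos: [0.599, -0.17, 0.0124]
orientation: [-3.142, 0.001, -3.002]
contact_force: [0.5, 0.4, -0.2]
width: 0.0954
```

Emit:
carry_out --plan '[{"offset":[0.2,0.03,0],"yaw":0},{"offset":[0,0,0],"yaw":0}]'

```text
clock: 7.75
tcp_pos: [0.6007, -0.1697, 0.0124]
orientation: [-3.142, 0.0, -3.002]
contact_force: [1.0, -0.0, 0.8]
width: 0.0952
```

Emit:
carry_out --plan '[{"offset":[0.2,0.03,0],"yaw":0},{"offset":[0,0,0],"yaw":0}]'

```text
clock: 7.92
tcp_pos: [0.6013, -0.1696, 0.0124]
orientation: [3.141, -0.003, -3.002]
contact_force: [-5.8, -0.9, 3.8]
width: 0.0949
```

Rail contact shows at 5.8 N. I back off, rise, shut the fingers and go behind the organiser's right end.

Emit:
carry_out --plan '[{"offset":[-1,-0.14,0],"yaw":0},{"offset":[-1,-0.14,0],"yaw":0},{"offset":[0,0,3.5],"yaw":0},{"offset":[0,0,3.5],"yaw":0},{"offset":[0,0,3.5],"yaw":0},{"offset":[0,0,3.3],"yaw":0},{"offset":[1.6,-3,0],"yaw":0},{"offset":[1.6,-3,0],"yaw":0},{"offset":[1.6,-3,0],"yaw":0},{"offset":[1.7,-2.8,0],"yaw":0},{"offset":[0,0,0],"yaw":0},{"offset":[0,0,0],"yaw":0},{"offset":[0,0,0],"yaw":0},{"offset":[0,0,0],"yaw":0}]' --gripper 0

```text
clock: 9.08
tcp_pos: [0.6467, -0.2893, 0.1503]
orientation: [3.141, -0.0, -3.002]
contact_force: [-0.4, 0.4, -0.6]
width: 0.0075
```

Run:
```python
from h import *
b=snap('side','s3.png')
cv2.imwrite('pics/c3.png',cv2.cvtColor(cv2.resize(b[120:330,150:350],None,fx=2.8,fy=2.8,interpolation=cv2.INTER_CUBIC),cv2.COLOR_RGB2BGR))
```

```text
(no output)
```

View pics/c3.png

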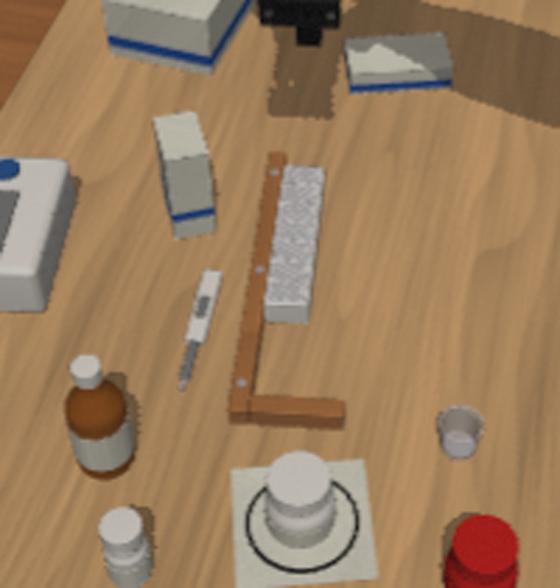

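The side crop shows the organiser flush with the long rail. Its far end's top is at crop (290–323, 168) and its near end at (266–308, 306). The jar stands in the ring and nothing else has moved. I check the end position before descending.

Run:
```python
from h import *
p=(np.array([(290,167),(323,170),(266,305),(308,307),(344,404),(254,398)],float)+.5)/2.8-.5+[150,120]
w=np.r_[ray('side',p[:4],.029),ray('side',p[4:],.022)][:,:2]
c,s=np.cos(np.radians(8)),np.sin(np.radians(8));print(w.round(4).tolist(),((w-[.626,.022])@np.array([[c,-s],[s,c]])).round(4).tolist())
```

```text
[[0.6605, -0.2457], [0.6278, -0.2485], [0.6393, -0.0675], [0.6022, -0.0732], [0.5498, 0.019], [0.6254, 0.0289]] [[-0.0031, -0.2699], [-0.0359, -0.2681], [0.0007, -0.0905], [-0.0368, -0.091], [-0.0759, 0.0076], [0.0004, 0.0069]]
```

Emit:
carry_out --plan '[{"offset":[0,0,-3.5],"yaw":0},{"offset":[0,0,-3.5],"yaw":0},{"offset":[0,0,-3.5],"yaw":0},{"offset":[0,0,-3],"yaw":0},{"offset":[0,0,-0.2],"yaw":0},{"offset":[0,0,0],"yaw":0},{"offset":[-0.11,0.8,0],"yaw":0},{"offset":[-0.11,0.8,0],"yaw":0},{"offset":[-0.08,0.6,0],"yaw":0},{"offset":[-0.08,0.6,0],"yaw":0},{"offset":[-0.08,0.6,0],"yaw":0},{"offset":[-0.08,0.6,0],"yaw":0},{"offset":[-0.08,0.6,0],"yaw":0},{"offset":[-0.08,0.6,0],"yaw":0},{"offset":[-0.08,0.6,0],"yaw":0},{"offset":[-0.08,0.6,0],"yaw":0},{"offset":[-0.08,0.6,0],"yaw":0},{"offset":[0,0,0],"yaw":0}]'

```text
clock: 10.63
tcp_pos: [0.6374, -0.2186, 0.0128]
orientation: [3.14, -0.001, -3.002]
contact_force: [-0.0, -0.0, 0.5]
width: 0.0005
```

Emit:
carry_out --plan '[{"offset":[-0.08,0.6,0],"yaw":0},{"offset":[-0.08,0.6,0],"yaw":0},{"offset":[-0.08,0.6,0],"yaw":0},{"offset":[-0.08,0.6,0],"yaw":0},{"offset":[-0.08,0.6,0],"yaw":0},{"offset":[-0.07,0.5,0],"yaw":0},{"offset":[0,0,0],"yaw":0}]'

```text
clock: 11.22
tcp_pos: [0.6329, -0.1838, 0.0131]
orientation: [3.14, -0.001, -3.002]
contact_force: [-0.4, 0.3, 0.2]
width: 0.0004
```

Emit:
carry_out --plan '[{"offset":[-0.06,0.4,0],"yaw":0},{"offset":[-0.06,0.4,0],"yaw":0},{"offset":[0,0,0],"yaw":0}]'

```text
clock: 11.47
tcp_pos: [0.6321, -0.1766, 0.0135]
orientation: [3.141, -0.0, -3.002]
contact_force: [0.1, 0.8, 0.5]
width: 0.0005
```

Emit:
carry_out --plan '[{"offset":[-0.04,0.3,0],"yaw":0},{"offset":[0,0,0],"yaw":0}]'

```text
clock: 11.63
tcp_pos: [0.6318, -0.174, 0.0136]
orientation: [3.142, 0.0, -3.002]
contact_force: [0.6, 0.3, 0.1]
width: 0.0006
```

Emit:
carry_out --plan '[{"offset":[-0.03,0.2,0],"yaw":0},{"offset":[0,0,0],"yaw":0}]'

```text
clock: 11.8
tcp_pos: [0.6315, -0.1722, 0.0136]
orientation: [-3.142, 0.0, -3.002]
contact_force: [-0.3, -1.0, -0.3]
width: 0.0003
```

Emit:
carry_out --plan '[{"offset":[-0.03,0.2,0],"yaw":0},{"offset":[0,0,0],"yaw":0}]'

```text
clock: 11.97
tcp_pos: [0.6312, -0.1702, 0.0136]
orientation: [-3.141, 0.0, -3.002]
contact_force: [0.4, -1.0, -0.8]
width: 0.0006
```

Emit:
carry_out --plan '[{"offset":[-0.03,0.2,0],"yaw":0},{"offset":[0,0,0],"yaw":0}]'

```text
clock: 12.13
tcp_pos: [0.6308, -0.1681, 0.0135]
orientation: [-3.142, 0.0, -3.002]
contact_force: [0.0, -0.4, 0.8]
width: -0.0
```

Emit:
carry_out --plan '[{"offset":[-0.03,0.2,0],"yaw":0},{"offset":[0,0,0],"yaw":0}]'

```text
clock: 12.3
tcp_pos: [0.6305, -0.1661, 0.0136]
orientation: [-3.142, 0.0, -3.002]
contact_force: [0.9, -0.4, 0.6]
width: 0.0004
```

Emit:
carry_out --plan '[{"offset":[-0.03,0.2,0],"yaw":0},{"offset":[0,0,0],"yaw":0}]'

```text
clock: 12.47
tcp_pos: [0.6303, -0.1641, 0.0136]
orientation: [3.142, 0.0, -3.002]
contact_force: [-0.0, -0.9, 0.6]
width: 0.0005
```

Emit:
carry_out --plan '[{"offset":[-0.03,0.2,0],"yaw":0},{"offset":[0,0,0],"yaw":0}]'

```text
clock: 12.63
tcp_pos: [0.6302, -0.1629, 0.0137]
orientation: [-3.14, 0.001, -3.002]
contact_force: [1.6, -4.0, -0.0]
width: 0.0001
```

Run:
```python
from h import *
b=snap('side','s4.png');a=snap('top','t4.png')
o=np.hstack([cv2.resize(x,None,fx=3,fy=3,interpolation=cv2.INTER_CUBIC) for x in(b[150:310,200:325],a[130:290,210:335])])
cv2.imwrite('pics/c4.png',cv2.cvtColor(o,cv2.COLOR_RGB2BGR))
```

```text
(no output)
```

View pics/c4.png

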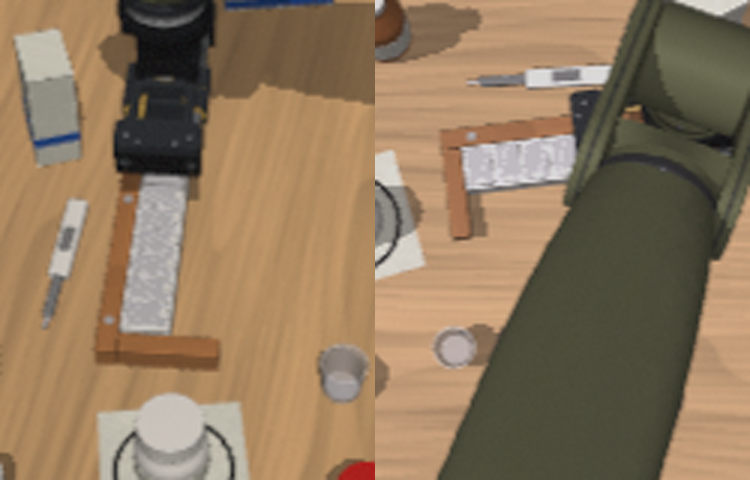

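The contact force rose to 4 N, and both crops show the organiser's end against the short rail and its side along the long rail. I press 2 mm more, then retreat and do a final seating push against the long rail.

Emit:
carry_out --plan '[{"offset":[-0.03,0.2,0],"yaw":0},{"offset":[0,0,0],"yaw":0}]'

```text
clock: 12.9
tcp_pos: [0.6305, -0.1627, 0.0143]
orientation: [-3.136, 0.002, -3.002]
contact_force: [1.1, -9.8, -0.0]
width: 0.0004
```

Emit:
carry_out --plan '[{"offset":[0.14,-1,0],"yaw":0},{"offset":[0.17,-1.2,0],"yaw":0},{"offset":[0,0,3.5],"yaw":0},{"offset":[0,0,3.5],"yaw":0},{"offset":[0,0,3.5],"yaw":0},{"offset":[0,0,3.5],"yaw":0},{"offset":[-1.74,2.84,0],"yaw":0},{"offset":[-1.74,2.84,0],"yaw":0},{"offset":[-1.74,2.84,0],"yaw":0},{"offset":[-1.74,2.84,0],"yaw":0},{"offset":[0,0,0],"yaw":0},{"offset":[0,0,0],"yaw":0},{"offset":[0,0,0],"yaw":0},{"offset":[0,0,0],"yaw":0},{"offset":[0,0,0],"yaw":0}]' --gripper 1

```text
clock: 14.15
tcp_pos: [0.5637, -0.0696, 0.1534]
orientation: [3.141, -0.0, -3.004]
contact_force: [1.2, 0.4, 0.3]
width: 0.093
```

Emit:
carry_out --plan '[{"offset":[0,0,-3.5],"yaw":0},{"offset":[0,0,-3.5],"yaw":0},{"offset":[0,0,-3.5],"yaw":0},{"offset":[0,0,-3],"yaw":0},{"offset":[0,0,-0.5],"yaw":0},{"offset":[0,0,0],"yaw":0},{"offset":[0.5,0.07,0],"yaw":0},{"offset":[0.5,0.07,0],"yaw":0},{"offset":[0.4,0.06,0],"yaw":0},{"offset":[0.4,0.06,0],"yaw":0},{"offset":[0.3,0.04,0],"yaw":0},{"offset":[0,0,0],"yaw":0}]'

```text
clock: 15.15
tcp_pos: [0.5855, -0.0657, 0.0146]
orientation: [-3.141, 0.002, -3.002]
contact_force: [0.2, 0.1, -0.1]
width: 0.0953
```

Emit:
carry_out --plan '[{"offset":[0.2,0.03,0],"yaw":0},{"offset":[0,0,0],"yaw":0}]'

```text
clock: 15.32
tcp_pos: [0.5863, -0.0653, 0.0135]
orientation: [3.142, 0.0, -3.002]
contact_force: [-0.3, -0.6, 0.5]
width: 0.0952
```

Emit:
carry_out --plan '[{"offset":[0.2,0.03,0],"yaw":0},{"offset":[0,0,0],"yaw":0}]'

```text
clock: 15.48
tcp_pos: [0.5867, -0.0652, 0.0133]
orientation: [3.141, -0.004, -3.002]
contact_force: [-4.4, -0.9, 4.4]
width: 0.095
```

Firm contact at 4.4 N. I retreat and raise the hand clear.

Emit:
carry_out --plan '[{"offset":[-0.8,-0.11,0],"yaw":0},{"offset":[-1,-0.14,0],"yaw":0},{"offset":[-1,-0.14,0],"yaw":0},{"offset":[0,0,3.5],"yaw":0},{"offset":[0,0,3.5],"yaw":0},{"offset":[0,0,3.5],"yaw":0},{"offset":[0,0,3.5],"yaw":0},{"offset":[-1.5,-3,2],"yaw":0},{"offset":[-1.5,-3,2],"yaw":0},{"offset":[-1.5,-3,2],"yaw":0},{"offset":[-1.5,-3,0],"yaw":0},{"offset":[-1.5,-3,0],"yaw":0},{"offset":[-1.5,-3,0],"yaw":0},{"offset":[-1.5,-3,0],"yaw":0},{"offset":[-1.5,-3,0],"yaw":0},{"offset":[0,0,0],"yaw":0},{"offset":[0,0,0],"yaw":0},{"offset":[0,0,0],"yaw":0}]'

```text
clock: 16.98
tcp_pos: [0.4396, -0.3085, 0.2131]
orientation: [3.141, 0.0, -3.003]
contact_force: [0.1, -0.6, -1.2]
width: 0.0949
```

Run:
```python
from h import *
b=snap('top','t5.png')
cv2.imwrite('pics/c5.png',cv2.cvtColor(cv2.resize(b[120:260,120:370],None,fx=3.2,fy=3.2,interpolation=cv2.INTER_CUBIC),cv2.COLOR_RGB2BGR))
```

```text
(no output)
```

View pics/c5.png

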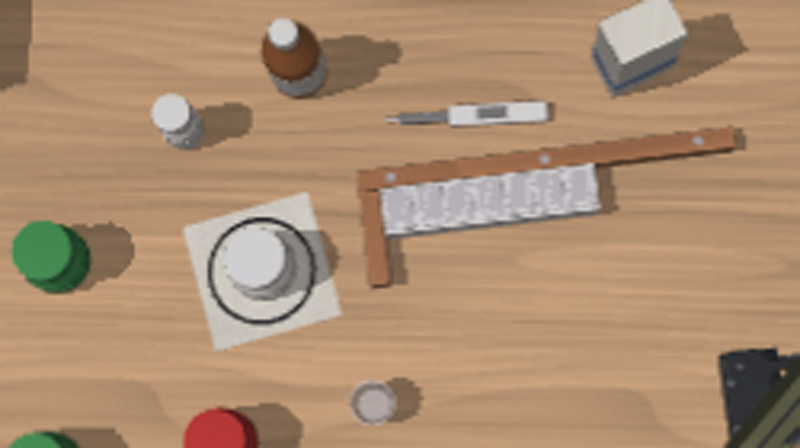

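The organiser is flush in the corner, running from crop (382,188) to (600,165) along the rail. The jar's lid is at (255,257) inside the ring, centred at (262,270), and the bystanders are unmoved. I do a last numeric check and hand in.

Run:
```python
from h import *
u=lambda p:(np.array(p,float)+.5)/3.2-.5+[120,120]
j=ray('top',u([(255,257)]),.062)-ray('top',u([(262,270)]),0);print('jar-mark mm',(j[0,:2]*1e3).round(1),np.hypot(*j[0,:2])*1e3)
o=ray('top',u([(388,236),(601,211)]),.0)
print('org near edge yaw',np.degrees(np.arctan2(*(o[0]-o[1])[1::-1]))-90, 'rail',8.3)
d=np.abs(cv2.imread('pics/top0.png').astype(int)-cv2.imread('pics/t5.png')).max(2)
for n,(x,y) in dict(syrup=(210,137),pill=(175,157),cup=(237,245),thermo=(270,156),ctall=(320,133),cflat=(413,197)).items():print(n,d[y-12:y+12,x-12:x+12].mean().round(1))
print(env.observe()['qvel'].round(3)); env.close_job()
```

```text
jar-mark mm [ 1.3 -2.4] 2.699534534489883
org near edge yaw 7.76534532910658 rail 8.3
syrup 8.8
pill 10.7
cup 11.0
thermo 11.1
ctall 10.6
cflat 39.8
[ 0.017  0.004 -0.006 -0.003 -0.001 -0.002]
the job is handed in; nothing more can be done
```

I pushed the jar into the ring and the organiser into the corner stop, then handed the job in after about 17 of the 58 s. No verdict is reported back.

**What I did:** I pushed the jar with half-open fingers. The organiser went against the long rail with both fingers open, then along it to the short rail with the fingers shut, and finally had a seating push against the long rail. The fingers felt contact at each rail: 4–6 N at the long one and about 10 N at the short one.

**Last checks:**
- **Jar:** its centre is about 3 mm from the ring's centre.
- **Organiser:** its edge measures 7.8° against the rail's 8.3°, and it looks flush with both rails. I did not measure its final x and y in the stop's frame; that rests on the contact forces and the last picture.
- **Hand:** it finished clear, at about 0.21 m height.
- **Bystanders:** the syrup, pill bottle, cup, thermometer and tall carton show no visible shift.

**Unclear or in disagreement:**
- **Flat carton:** its image patch did change between the first and last pictures (39.8 against about 10 for the others). That is most likely the arm or its shadow over it, and the fingers were never planned close to it. I did not check it separately.
- **Corner position:** the top and side views differed by about 7 mm on the corner along the rail, so I relied on contact force for the final fit.

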